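Size an unmarked tamper in the stepped gauge

TASK

Take the tamper that stands on the square rubber mat and find which bore of the stepped gauge it fits: set it straight down on the smallest bore first and feel round for the hole, and only if it will not enter go on to the next larger one. Push gently, never forcing it; leave it upright and fully home in the smallest bore that takes it, let go and lift the hand well clear. Leave the two tampers on the coasters, the cup and the portafilter where they are.

Things in the scene. Friction and masses are not known exactly. Their poses are not given: they have to be found in the camera images.
- gauge: The stepped gauge, fixed: wooden base 88 x 252 mm with three bored aluminium blocks (64 x 62 mm) in a row like stairs, the smallest bore in the lowest, on a springy rubber bed (sinks 1 mm per 8 N, at most 3 mm). Origin: centre of the underside; x across the row, y along it, z up. Bores 12 mm deep, flat floor, 1 mm chamfer. Over 25 N between tamper and gauge counts as forcing.
- bore_small (a point): Nominal centre of the small bore's mouth, at gauge x = 0, y = +70 mm, level with its block's top 28 mm above the worktop; bore 43.2 mm across, for the 42 mm foot. Fixed to the base: the real bore lies up to 3 mm from here along the row, either way (to be felt), and true across it. The block slips along the row if pushed sideways over 10 N.
- bore_middle (a point): Nominal centre of the middle bore's mouth, at gauge x = 0, y = 0 mm, level with its block's top 32 mm above the worktop; bore 47.2 mm across, for the 46 mm foot. Fixed to the base: the real bore lies up to 3 mm from here along the row, either way (to be felt), and true across it. The block slips along the row if pushed sideways over 10 N.
- bore_large (a point): Nominal centre of the large bore's mouth, at gauge x = 0, y = -70 mm, level with its block's top 36 mm above the worktop; bore 51.2 mm across, for the 50 mm foot. Fixed to the base: the real bore lies up to 3 mm from here along the row, either way (to be felt), and true across it. The block slips along the row if pushed sideways over 10 N.
- mat: Square black rubber mat, 80 x 80 x 3 mm, fixed; origin at the centre of its underside, top at z = 3 mm. The tamper on it is the one to be sized.
- tamper_a_handle (a point): Tamper a: round steel foot 16 mm high, thin brass neck, upright wooden handle, a cylinder 28 mm across from 25 to 65 mm above the underside, domed top at 71 mm; 0.18 to 0.35 kg. Foot 42, 46 or 50 mm across, unmarked, each tamper different. This point: middle of the handle, on the axis, 45 mm above the underside; z up along the axis.
- tamper_b_handle (a point): Tamper b: round steel foot 16 mm high, thin brass neck, upright wooden handle, a cylinder 28 mm across from 25 to 65 mm above the underside, domed top at 71 mm; 0.18 to 0.35 kg. Foot 42, 46 or 50 mm across, unmarked, each tamper different. This point: middle of the handle, on the axis, 45 mm above the underside; z up along the axis.
- tamper_c_handle (a point): Tamper c: round steel foot 16 mm high, thin brass neck, upright wooden handle, a cylinder 28 mm across from 25 to 65 mm above the underside, domed top at 71 mm; 0.18 to 0.35 kg. Foot 42, 46 or 50 mm across, unmarked, each tamper different. This point: middle of the handle, on the axis, 45 mm above the underside; z up along the axis.
- tamper_a_foot (a point): Centre of the underside of tamper a's foot; z up along the axis.
- tamper_b_foot (a point): Centre of the underside of tamper b's foot; z up along the axis.
- tamper_c_foot (a point): Centre of the underside of tamper c's foot; z up along the axis.
- cup: Espresso cup, 58 x 87 x 55 mm; origin at its underside. Leave alone.
- portafilter: Portafilter with wooden handle, 203 x 95 x 52 mm, lying; origin at its underside. Leave alone.
Not all that is in view belongs to the job. Leave any green or orange look-alike of the part that bears tamper_b_handle alone.

How it is judged:
On the way, in this order (a step that is already met when the one before it is completed fails the run):
1. The tamper from the mat is tried at the smallest bore: set down on its mouth, or entering it (((x of tamper_a_foot in the frame of gauge between -0.006 and 0.006 m and y of tamper_a_foot in the frame of gauge between 0.062 and 0.078 m and z of tamper_a_foot in the frame of gauge below 0.027 m) or (x of tamper_b_foot in the frame of gauge between -0.006 and 0.006 m and y of tamper_b_foot in the frame of gauge between 0.062 and 0.078 m and z of tamper_b_foot in the frame of gauge below 0.03 m and contact force between tamper_b and gauge above 1 N) or (x of tamper_c_foot in the frame of gauge between -0.006 and 0.006 m and y of tamper_c_foot in the frame of gauge between 0.062 and 0.078 m and z of tamper_c_foot in the frame of gauge below 0.03 m and contact force between tamper_c and gauge above 1 N))), for 0.02 s.
2. It is home in the smallest bore, or, being too large for it, is tried at the middle bore: entering it or set down on its mouth (((x of tamper_a_foot in the frame of gauge between -0.006 and 0.006 m and y of tamper_a_foot in the frame of gauge between 0.062 and 0.078 m and z of tamper_a_foot in the frame of gauge below 0.0175 m and angle between tamper_a_foot's own z axis and vertical below 0.08 rad) or (x of tamper_b_foot in the frame of gauge between -0.006 and 0.006 m and y of tamper_b_foot in the frame of gauge between -0.008 and 0.008 m and z of tamper_b_foot in the frame of gauge below 0.031 m) or (x of tamper_c_foot in the frame of gauge between -0.006 and 0.006 m and y of tamper_c_foot in the frame of gauge between -0.008 and 0.008 m and z of tamper_c_foot in the frame of gauge below 0.034 m and contact force between tamper_c and gauge above 1 N))), for 0.02 s.
3. It is fully home in the smallest bore that takes it, released, with the hand lifted clear ((((x of tamper_a_foot in the frame of gauge between -0.006 and 0.006 m and y of tamper_a_foot in the frame of gauge between 0.062 and 0.078 m and z of tamper_a_foot in the frame of gauge below 0.0175 m and angle between tamper_a_foot's own z axis and vertical below 0.08 rad) and distance between the grasp point and tamper_a_handle above 0.06 m and contact force between tamper_a and the fingers below 0.05 N and distance of each of tamper_b_foot, tamper_c_foot from where it was at the start of the episode below 0.02 m and horizontal distance between each of tamper_b_foot, tamper_c_foot and mat above 0.06 m) or ((x of tamper_b_foot in the frame of gauge between -0.006 and 0.006 m and y of tamper_b_foot in the frame of gauge between -0.008 and 0.008 m and z of tamper_b_foot in the frame of gauge below 0.0215 m and angle between tamper_b_foot's own z axis and vertical below 0.08 rad) and distance between the grasp point and tamper_b_handle above 0.06 m and contact force between tamper_b and the fingers below 0.05 N and distance of each of tamper_a_foot, tamper_c_foot from where it was at the start of the episode below 0.02 m and horizontal distance between each of tamper_a_foot, tamper_c_foot and mat above 0.06 m) or ((x of tamper_c_foot in the frame of gauge between -0.006 and 0.006 m and y of tamper_c_foot in the frame of gauge between -0.078 and -0.062 m and z of tamper_c_foot in the frame of gauge below 0.0255 m and angle between tamper_c_foot's own z axis and vertical below 0.08 rad) and distance between the grasp point and tamper_c_handle above 0.06 m and contact force between tamper_c and the fingers below 0.05 N and distance of each of tamper_a_foot, tamper_b_foot from where it was at the start of the episode below 0.02 m and horizontal distance between each of tamper_a_foot, tamper_b_foot and mat above 0.06 m))), for 0.2 s.
At the end, for the whole second after the job is handed in: Tamper from the mat released and at rest in its fitting bore: upright to 0.08 rad, sunk 10.5 mm or more, within 6 mm across and 8 mm along the row of the nominal centre; hand over 60 mm off its handle; other tampers within 20 mm, cup and portafilter within 30 mm of their starts (((((x of tamper_a_foot in the frame of gauge between -0.006 and 0.006 m and y of tamper_a_foot in the frame of gauge between 0.062 and 0.078 m and z of tamper_a_foot in the frame of gauge below 0.0175 m and angle between tamper_a_foot's own z axis and vertical below 0.08 rad) and distance between the grasp point and tamper_a_handle above 0.06 m and contact force between tamper_a and the fingers below 0.05 N and distance of each of tamper_b_foot, tamper_c_foot from where it was at the start of the episode below 0.02 m and horizontal distance between each of tamper_b_foot, tamper_c_foot and mat above 0.06 m) and linear speed of tamper_a below 0.01 m/s) or (((x of tamper_b_foot in the frame of gauge between -0.006 and 0.006 m and y of tamper_b_foot in the frame of gauge between -0.008 and 0.008 m and z of tamper_b_foot in the frame of gauge below 0.0215 m and angle between tamper_b_foot's own z axis and vertical below 0.08 rad) and distance between the grasp point and tamper_b_handle above 0.06 m and contact force between tamper_b and the fingers below 0.05 N and distance of each of tamper_a_foot, tamper_c_foot from where it was at the start of the episode below 0.02 m and horizontal distance between each of tamper_a_foot, tamper_c_foot and mat above 0.06 m) and linear speed of tamper_b below 0.01 m/s) or (((x of tamper_c_foot in the frame of gauge between -0.006 and 0.006 m and y of tamper_c_foot in the frame of gauge between -0.078 and -0.062 m and z of tamper_c_foot in the frame of gauge below 0.0255 m and angle between tamper_c_foot's own z axis and vertical below 0.08 rad) and distance between the grasp point and tamper_c_handle above 0.06 m and contact force between tamper_c and the fingers below 0.05 N and distance of each of tamper_a_foot, tamper_b_foot from where it was at the start of the episode below 0.02 m and horizontal distance between each of tamper_a_foot, tamper_b_foot and mat above 0.06 m) and linear speed of tamper_c below 0.01 m/s)) and distance of each of cup, portafilter from where it was at the start of the episode below 0.03 m); the robot touches nothing.
It fails at once if The tamper is forced: more than 25 N between a tamper and the gauge (contact force between any of tamper_a, tamper_b, tamper_c and gauge above 25 N).
It fails at once if A bystander is pushed more than 30 mm away or a spare tamper knocked over (distance of any of cup, portafilter from where it was at the start of the episode above 0.03 m or angle between any of tamper_a_foot, tamper_b_foot, tamper_c_foot's own z axis and vertical above 0.7 rad).
It also fails if it takes over 64 s, if anything falls off the work surface, if the arm or the gripper's body presses on something with over 40 N, if the wrist force passes 120 N, or if a joint passes its speed limit or range.

ROBOT

A 6-joint arm with a two-finger parallel gripper is mounted at the origin on a cart in front of the work surface, level with it; the furniture and walls round the work are solid. World frame = base frame: x ahead of the robot, y to its left, z up, the work surface at z = 0. Lengths are in m, angles in rad, forces in N, time in s.
With the tool pointing down it reaches from about 0.425 to 1.125 m from the base axis. Payload 14.9 kg.
Tool frame: the origin (TCP) lies midway between the tips of the shut fingers; the grasp point (between the pads) lies 19 mm behind it; x points along the fingers, z is the direction in which the jaws open and shut, and the axes are right-handed (so a half turn about x gives the same grasp; the last joint's range is limited). The gripper opens to 91 mm and grips with 3 to 60 N. Pads are 32 mm wide; open, the fingers measure 118 mm over their backs; the gripper's body (76 mm by 178 mm) begins 60 mm behind the grasp point.
Start: joints at [-1.295, 0.379, 1.734, -0, 1.028, -0.033], TCP at [0.213, -0.667, 0.214] pointing down, gripper open.
Joint ranges: [-2.77, 2.77], [-0.74, 2.19], [0, 2.66], [-1.06, 4.2], [0.31, 2.87], [-3.08, 3.08]. Speed limits (rad/s): [1.89, 1.89, 2.39, 3.14, 3.14, 3.14].

INTERFACE

Orientations are given as a unit quaternion [x, y, z, w].
In Python, from workcell import robot, solve_ik, readout, capture, camera_params gives the robot as it stands. Calls block until the motion is done:
- robot.move_ptp(position, orientation): joint-space move of the TCP to a pose.
- robot.servo_line(position, attitude=None, speed=0.15, guard=None): straight line of the TCP; attitude=None keeps the orientation; speed is the mean speed in m/s. With guard (N) it stops when the force on the tool has changed by that much, and returns True; else False.
- robot.move_joints(angles): joint-space move.
- robot.set_gripper(opening, newtons=None): opening from 0.0 (shut) to 1.0 (fully open); newtons is the grip in N (None keeps the last); returns when the fingers have stopped.
- robot.sleep(seconds).
- solve_ik(position, orientation): joint angles nearest the present ones, or None.
- readout.read_state(): the state.
- capture(name): name is "scene" or "top" or "wrist"; returns the picture (480x640x3 uint8, red, green, blue); there is no depth.
- camera_params(name): a dict with "fx", "fy", "cx", "cy" (pixels), "cam_to_world" (4x4, takes a point from camera to world coordinates). Camera axes: x right, y up, looking along -z (the intrinsics and any distortion apply to the point x, -y, -z); pixel columns grow to the right and rows downward; lengths in m; the calibration is good to about 2 mm. A picture is of the moment at which its call begins: read the wrist's pose just before it. camera_params takes no time and is no camera call; for the wrist camera it gives the pose at the moment of the call.
A pose or a line that the arm cannot do raises robot.Unreachable and nothing moves.
- robot.sign_off(): hands the job in, once; it reports no verdict.
The state is a dict: "time_s": time; "joint_positions": joint angles; "joint_velocities": joint speeds; "effort": joint torques, N m; "tool_pos": TCP position; "eef_rot": TCP orientation; "contact_force": force on the tool from outside, world axes, zero at the start; "ft_torque": the same for the moment, N m; "gripper_width": opening from 0.0 (shut) to 1.0 (fully open).
Only numpy, scipy, OpenCV 4.12 (cv2) and the standard library are available. Lean on these libraries where they do the work, as an engineer would, in place of code of your own. Each camera call takes 0.05 s, during which the arm holds its last target.

## Working session

There is one attempt and no reset: what is moved stays moved. The work goes in short steps, each a Python script; the robot and the scene stay as the last script left them, time stands still between calls to the robot, and variables do not carry over. Pictures are saved under pics/ and viewed, and the job is handed in when it is done.

```bash
ls; mkdir -p pics; python3 - <<'E'
from workcell import robot, readout, capture, camera_params
import cv2
for n in ["scene","top","wrist"]:
    p=camera_params(n); print(n,p)
    cv2.imwrite(f"pics/{n}0.png",capture(n)[:,:,::-1])
print(readout.read_state())
E
```

```text
pics
scene {'fx': 614.7037644927155, 'fy': 614.7037644927155, 'cx': 324.34353525279084, 'cy': 245.70288085641369, 'cam_to_world': array([[-8.29380329e-01,  4.26564900e-01, -3.60791708e-01,
        -7.46879473e-04],
       [-5.58428778e-01, -6.13422503e-01,  5.58453340e-01,
         8.13995205e-01],
       [ 1.68988406e-02,  6.64646687e-01,  7.46966673e-01,
         1.20006827e+00],
       [ 0.00000000e+00,  0.00000000e+00,  0.00000000e+00,
         1.00000000e+00]])}
top {'fx': 566.3315813163638, 'fy': 566.3315813163638, 'cx': 323.1226929083689, 'cy': 244.7760833083455, 'cam_to_world': array([[-0.02277692,  0.9840476 , -0.17644132,  0.2877844 ],
       [-0.99770188, -0.01110849,  0.06683977,  0.08307477],
       [ 0.06381352,  0.17755824,  0.98203916,  1.48028651],
       [ 0.        ,  0.        ,  0.        ,  1.        ]])}
wrist {'fx': 340.2431728620528, 'fy': 340.2431728620528, 'cx': 317.4894710402953, 'cy': 241.24478648719196, 'cam_to_world': array([[ 0.30345385,  0.91191646,  0.27626822,  0.29206265],
       [-0.95284559,  0.29072988,  0.08695641, -0.6425691 ],
       [-0.00102245, -0.28962822,  0.95713868,  0.38464981],
       [ 0.        ,  0.        ,  0.        ,  1.        ]])}
{'time_s': 0.15, 'joint_positions': array([-1.29527705e+00,  3.79296572e-01,  1.73462080e+00, -7.28375121e-07,
        1.02851515e+00, -3.33148816e-02]), 'joint_velocities': array([-1.01446477e-03, -9.65876003e-04,  5.70248382e-05,  3.70305814e-05,
       -5.28857117e-04,  3.78594296e-04]), 'effort': array([ 1.23445308e-03, -7.64107704e+01, -4.34653687e+01,  6.51262631e-02,
        4.09827253e-02, -5.63980939e-05]), 'tool_pos': array([ 0.21266878, -0.66660601,  0.21344581]), 'eef_rot': array([ 0.41733135,  0.57118671, -0.41696557,  0.57071885]), 'contact_force': array([ 0.17439386, -0.28877748,  0.25258977]), 'ft_torque': array([ 0.07898751, -0.02835017, -0.0149619 ]), 'gripper_width': 0.9996066170034384}
```

View pics/scene0.png

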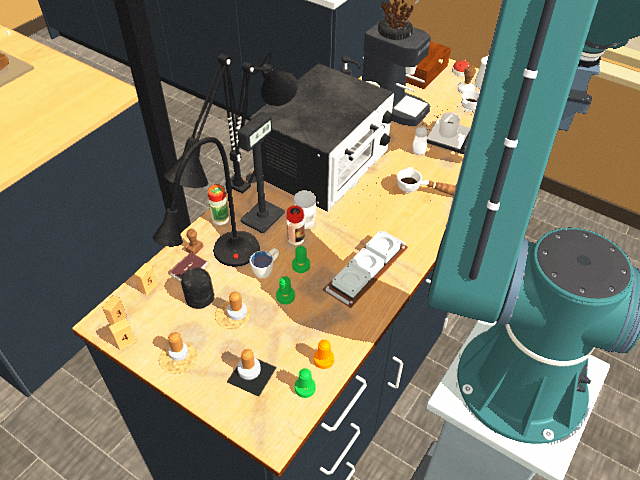

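View pics/top0.png

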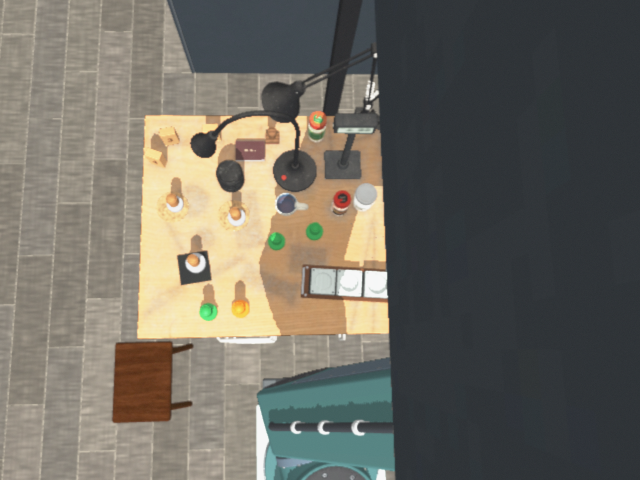

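View pics/wrist0.png

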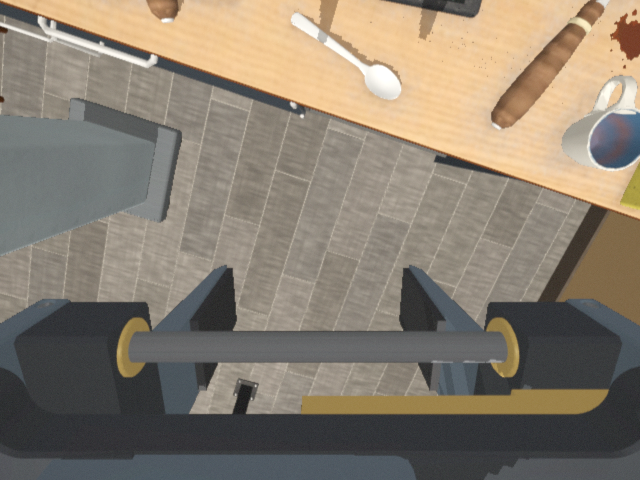

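The top view shows the mat tamper at about (195,263), spare tampers on coasters at (175,203) and (236,214), and green or orange look-alikes at (208,312), (241,309), (277,241) and (314,231). The gauge is around (302–400,283), partly hidden. Next I'll enlarge both areas and set up a helper file.

```bash
cat > h.py <<'E'
import numpy as np, cv2
from workcell import robot, solve_ik, readout, capture, camera_params
from scipy.spatial.transform import Rotation as R
def px2w(p,u,v,z):
    T=p["cam_to_world"]; d=T[:3,:3]@np.array([(u-p["cx"])/p["fx"],-(v-p["cy"])/p["fy"],-1])
    o=T[:3,3]; return o+d*(z-o[2])/d[2]
def w2px(p,P):
    T=p["cam_to_world"]; c=T[:3,:3].T@(np.asarray(P,float)-T[:3,3])
    return np.array([p["cx"]-p["fx"]*c[0]/c[2], p["cy"]+p["fy"]*c[1]/c[2]])
def crop(img,x0,y0,x1,y1,k,name):
    cv2.imwrite(name,cv2.resize(img[y0:y1,x0:x1],None,fx=k,fy=k,interpolation=cv2.INTER_CUBIC)[:,:,::-1])
E
python3 - <<'E'
from h import *
t=cv2.imread("pics/top0.png")[:,:,::-1]; s=cv2.imread("pics/scene0.png")[:,:,::-1]
a=cv2.resize(t[230:330,160:400],None,fx=3.2,fy=3.2,interpolation=cv2.INTER_CUBIC)
cv2.imwrite("pics/c1.png",a[:,:,::-1])
crop(s,310,220,420,310,7,"pics/c2.png")
crop(s,130,270,350,410,3.6,"pics/c3.png")
p=camera_params("top");q=camera_params("scene")
print("mat",px2w(p,194.5,267.5,.003),"cam scene mat",px2w(q,251,375,.003))
print("gauge",px2w(p,302,283,.0),px2w(p,322,283,.028),px2w(p,376,283,.036))
print(px2w(q,352,277,.03),px2w(q,387,243,.03), R.from_quat(readout.read_state()["eef_rot"]).as_matrix())
E
```

```text
mat [0.49698563 0.31887314 0.003     ] cam scene mat [0.49762537 0.32535925 0.003     ]
gauge [0.4525016  0.04017225 0.        ] [ 0.44857721 -0.0105824   0.028     ] [ 0.44550163 -0.14969665  0.036     ]
[ 0.45189031 -0.014523    0.03      ] [ 0.43764783 -0.16022558  0.03      ] [[-2.29082561e-04  9.52688461e-01  3.03948422e-01]
 [ 8.08018059e-04  3.03948507e-01 -9.52688119e-01]
 [-9.99999647e-01  2.73515799e-05 -8.39418784e-04]]
```

View pics/c1.png

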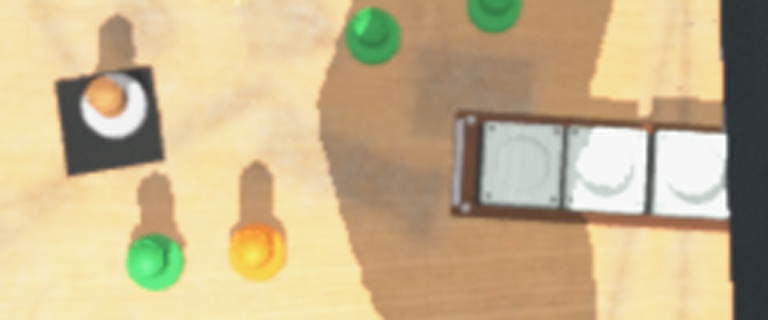

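View pics/c2.png

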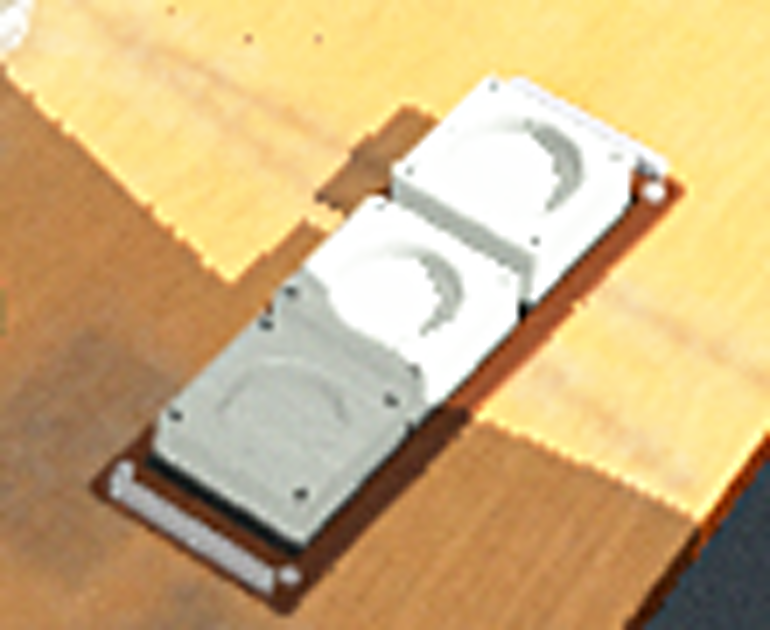

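View pics/c3.png

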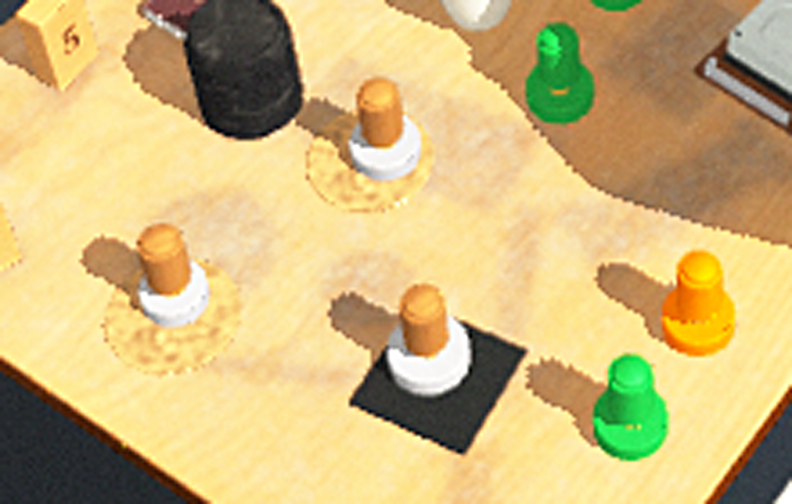

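The enlarged crops confirm the layout. The only tamper on the black square mat is the natural-wood, steel-foot one at top (195,263), scene (249,370). The two on coasters and the green and orange ones stay where they are. The stairs rise towards -y, so the smallest bore is the +y block in shadow. Next is a close wrist look at the gauge and then the mat, with the same tool attitude for both so that camera bias cancels.

```bash
cat >> h.py <<'E'
def att(yaw=0.0):
    x=np.array([0,0,-1.]); y=np.array([np.cos(yaw),np.sin(yaw),0]); z=np.cross(x,y)
    return R.from_matrix(np.column_stack([x,y,z])).as_quat()
E
python3 - <<'E'
from h import *
robot.move_ptp([0.45,-0.08,0.16],att())
for n,f in (("wrist","w1"),("top","t1")):
    p=camera_params(n); im=capture(n); cv2.imwrite(f"pics/{f}.png",im[:,:,::-1]); np.save(f"pics/{f}.npy",p["cam_to_world"])
s=readout.read_state(); print(s["time_s"],s["tool_pos"])
E
```

```text
2.5167 [ 0.45018185 -0.08047757  0.16006392]
```

View pics/w1.png

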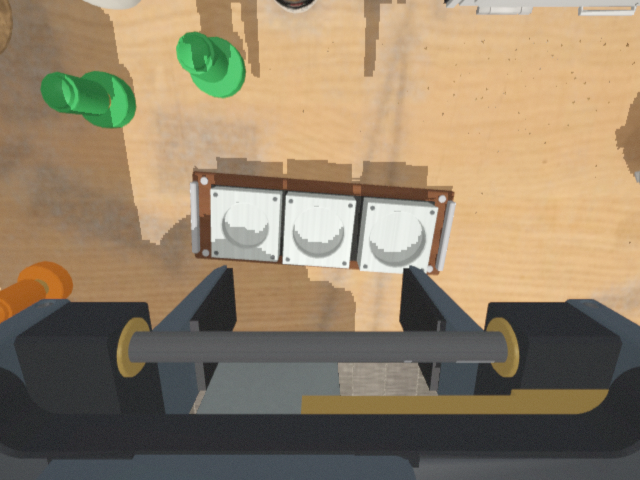

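View pics/t1.png

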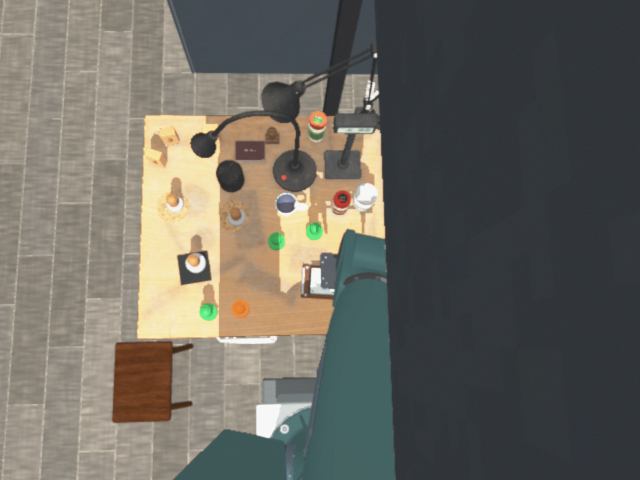

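The wrist view shows all three blocks: small bore at (246,224), middle at (318,230), large at (397,236). The block tops and screws are clear enough to read in a crop.

```bash
python3 - <<'E'
from h import *
w=cv2.imread("pics/w1.png")[:,:,::-1]
crop(w,185,160,325,275,5.6,"pics/c4.png"); crop(w,325,165,465,280,5.6,"pics/c5.png")
E
```

```text
(no output)
```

View pics/c4.png

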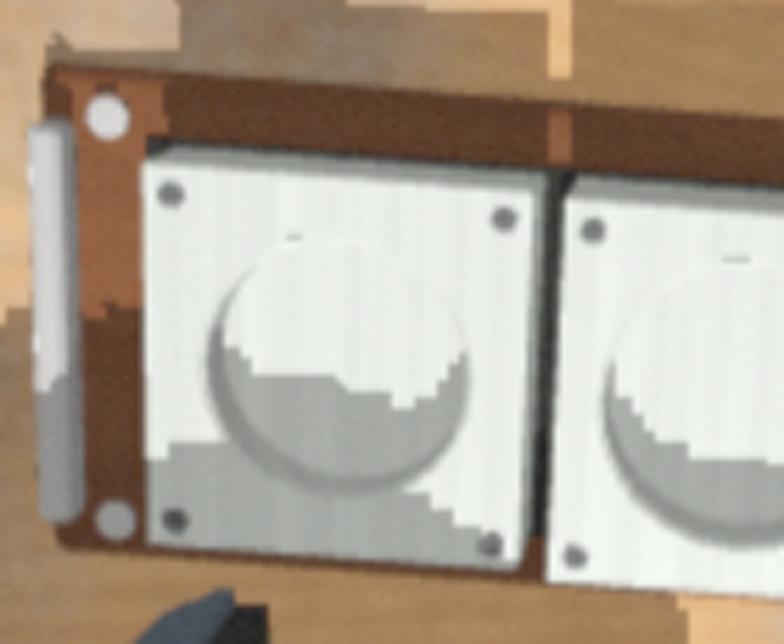

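View pics/c5.png

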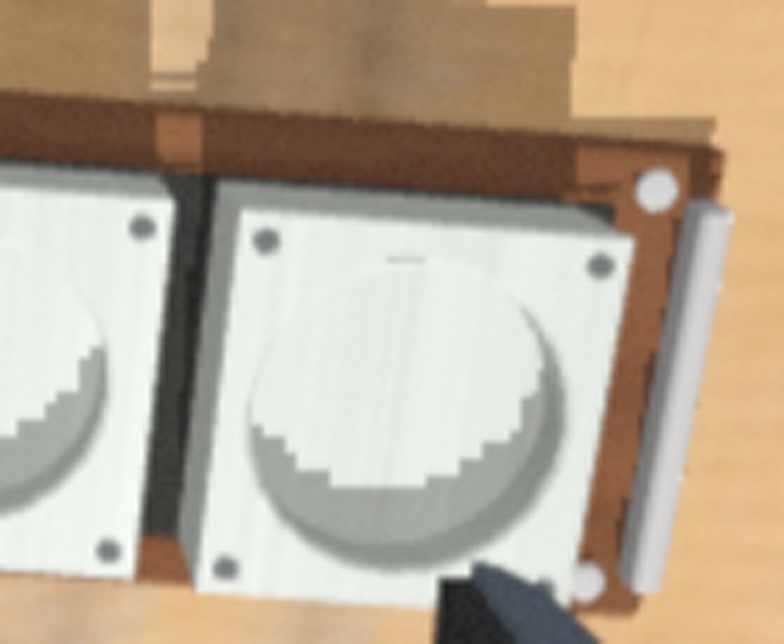

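```bash
cat > m.py <<'E'
from h import *
p=camera_params("wrist"); p["cam_to_world"]=np.load("pics/w1.npy")
f=lambda o,c,z: px2w(p,o[0]+(c[0]+.5)/5.6-.5,o[1]+(c[1]+.5)/5.6-.5,z)
A=(185,160);B=(325,165)
print("S screws"); S=[f(A,c,.028) for c in [(171,194),(503,219),(175,520),(490,545)]]; print(np.mean(S,0)[:2],np.ptp(S,axis=0))
print("S bore",[f(A,c,.028)[:2] for c in [(207,365),(470,372),(330,237),(342,494)]])
S3=[f(B,c,.036) for c in [(266,240),(600,265),(225,568)]]; print("L screws",(S3[1]+S3[2])/2, np.linalg.norm(S3[0]-S3[1]),np.linalg.norm(S3[0]-S3[2]))
S2=[f(A,(593,230),.032),f(B,(142,227),.032),f(A,(575,556),.032),f(B,(108,550),.032)]; print("M screws",np.mean(S2,0))
for z in (.008,.012,.016):
  b=[f(A,(108,116),z),f(A,(115,520),z),f(B,(657,190),z),f(B,(587,581),z)]
  print("base",z,np.mean(b,0)[:2],np.linalg.norm(b[0]-b[1]),np.linalg.norm(b[0]-b[2]),"yaw",np.degrees(np.arctan2(*( -(b[0]-b[2])[:2]*[-1,-1])) ), b[0]-b[2])
E
python3 m.py
```

```text
S screws
[ 0.4561477  -0.01412317] [0.05943551 0.0570373  0.        ]
S bore [array([0.45763573, 0.00677465]), array([ 0.45641126, -0.03630101]), array([ 0.4788016 , -0.01474891]), array([ 0.4353878 , -0.01398233])]
L screws [ 0.44563837 -0.15373121  0.036     ] 0.053062078169860784 0.05526238540444928
M screws [ 0.45118497 -0.08167611  0.032     ]
base 0.008 [ 0.45123039 -0.08460348] 0.0719434048442959 0.22673032594101236 yaw 4.424267601535603 [0.01749028 0.22605471 0.        ]
base 0.012 [ 0.45224777 -0.08456422] 0.07105364465511357 0.2239262382259639 yaw 4.424267601535619 [0.01727397 0.22325898 0.        ]
base 0.016 [ 0.45326515 -0.08452497] 0.07016388446593125 0.22112215051091536 yaw 4.424267601535622 [0.01705766 0.22046324 0.        ]
```

The bore measures 43.1 to 43.4 mm across, against 43.2 expected, and the spacings are about 67 and 72 mm. Both are plausible, so next comes the mat with the same attitude.

```bash
python3 - <<'E'
from h import *
robot.move_ptp([0.497,0.321,0.16],att(np.radians(-4.5)))
p=camera_params("wrist"); im=capture("wrist"); cv2.imwrite("pics/w2.png",im[:,:,::-1]); np.save("pics/w2.npy",p["cam_to_world"])
s=readout.read_state(); print(s["time_s"],s["tool_pos"])
crop(im,240,130,400,260,5,"pics/c6.png")
E
```

```text
4.0583 [0.49732786 0.32001763 0.16003752]
```

View pics/w2.png

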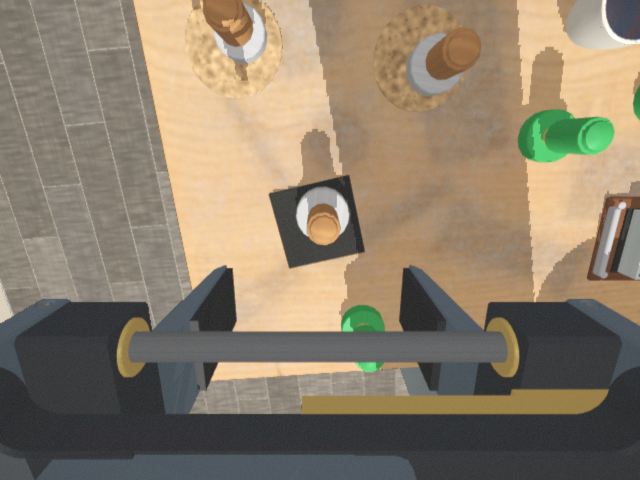

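View pics/c6.png

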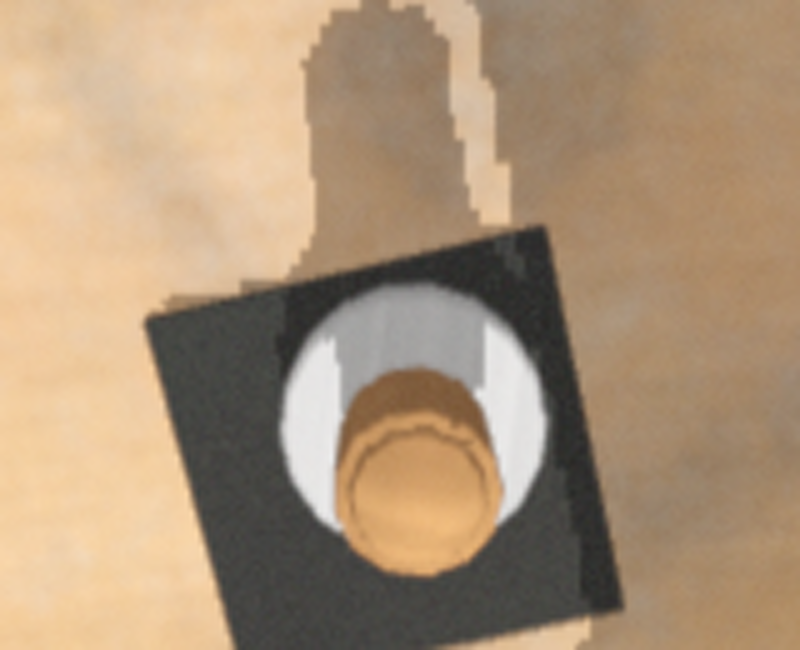

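The picture shows the mat tamper's foot circle centred at about (323,214) and the handle top at about (324,228). Two spare tampers on coasters are at (235,35) and (440,63), with look-alikes at (565,135) and (362,335).

```bash
python3 - <<'E'
from h import *
p=camera_params("wrist"); p["cam_to_world"]=np.load("pics/w2.npy")
f=lambda c,z: px2w(p,240+(c[0]+.5)/5-.5,130+(c[1]+.5)/5-.5,z)
l,r,t=f((281,418),.019),f((548,418),.019),f((414,283),.019)
print("foot dia",np.linalg.norm(l-r),"c",(l+r)/2,"top-c",np.linalg.norm(t-(l+r)/2))
l,r,b=f((336,488),.068),f((502,488),.068),f((416,577),.068)
print("handle dia",np.linalg.norm(l-r),"c",(l+r)/2,"bot",np.linalg.norm(b-(l+r)/2),b)
c=(np.array([f(q,.003) for q in [(147,317),(546,226),(623,606)]])); print("mat",(c[0]+c[2])/2,np.linalg.norm(c[0]-c[1]),np.linalg.norm(c[1]-c[2]))
E
```

```text
foot dia 0.04995588073027314 c [0.51295127 0.31339316 0.019     ] top-c 0.025159556094306618
handle dia 0.026506905253942534 c [0.5120931  0.31342781 0.068     ] bot 0.014904332105983884 [0.49727456 0.31502469 0.068     ]
mat [0.50036819 0.31878924 0.003     ] 0.07860270064407923 0.07824667857166794
```

The foot measures 50.0 mm and the heights are consistent. It is probably the large foot, but I'll still feel it at each bore in order. Grasping now.

```bash
python3 - <<'E'
from h import *
q=att(np.radians(-4.5))
robot.move_ptp([0.5125,0.3134,0.12],q)
print(robot.servo_line([0.5125,0.3134,0.031],speed=0.08,guard=8))
s=readout.read_state();print(s["tool_pos"],s["contact_force"])
robot.set_gripper(0.0,35)
s=readout.read_state();print(s["gripper_width"]*91,s["contact_force"],s["tool_pos"])
robot.servo_line([0.5125,0.3134,0.13],speed=0.1)
s=readout.read_state();print(s["time_s"],s["gripper_width"]*91,s["contact_force"],s["tool_pos"])
im=capture("wrist");cv2.imwrite("pics/w3.png",im[:,:,::-1])
E
```

```text
False
[0.5128354  0.31360543 0.03150956] [-0.20954562  0.92822512 -0.08544882]
27.47359790619229 [ 0.07596766  0.76944278 -0.03405117] [0.51255166 0.31346345 0.03101567]
7.75 27.46496637835345 [-0.21774458 -0.05449834 -2.63513878] [0.51209462 0.31318359 0.12930407]
```

View pics/w3.png

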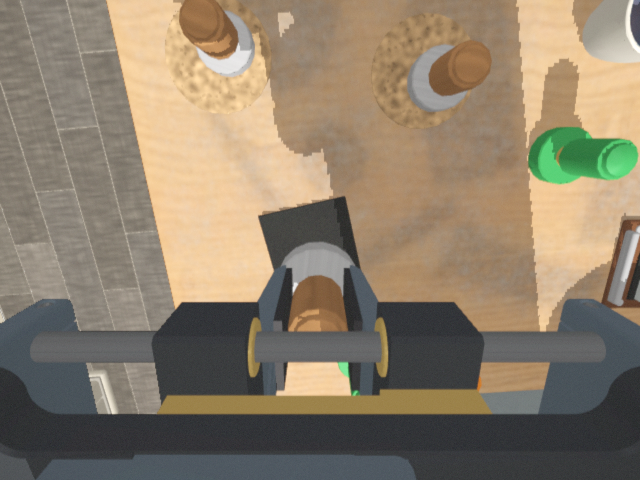

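The tamper is held (opening 27.5 mm, weight 2.6 N, upright), with its underside 28 mm below the TCP. Next I try the small bore gently.

```bash
cat >> h.py <<'E'
GX=np.array([np.cos(np.radians(-4.5)),np.sin(np.radians(-4.5))]); GY=np.array([-GX[1],GX[0]])
def st(tag=""):
    s=readout.read_state(); print(tag,round(s["time_s"],2),np.round(s["tool_pos"]*1e3,2),np.round(s["contact_force"],2),np.round(s["ft_torque"],2)); return s
def touch(c,top,g=4):
    robot.servo_line([*c,top+.028+.006],speed=0.08)
    st("above")
    hit=robot.servo_line([*c,top+.028-.010],speed=0.015,guard=g)
    print("hit",hit); return st("touch")
def sweep(c,z,offs):
    for a,b in offs:
        robot.servo_line([*(c+a*GX+b*GY),z],speed=0.02); st(f"off {a*1e3:.0f},{b*1e3:.0f}")
E
python3 - <<'E'
from h import *
c=np.array([0.4570,-0.0147])
robot.move_ptp([*c,0.13],att(np.radians(-4.5)))
s=touch(c,.028)
robot.sleep(.2); s=st("settled"); print(R.from_quat(s["eef_rot"]).as_matrix()[:,0])
E
```

```text
above 10.06 [457.33 -14.73  62.35] [-0.31  0.76 -2.59] [ 0.08  0.03 -0.03]
hit True
touch 10.66 [457.1  -14.71  54.75] [-0.53  0.95  6.79] [ 0.    0.16 -0.02]
settled 10.86 [457.15 -14.69  54.93] [ 0.21 -0.83  4.3 ] [-0.   0.1  0. ]
[ 2.45155248e-04 -5.79308921e-06 -9.99999970e-01]
```

It sits on the mouth at z=26.9 mm with about 7 N, which is the bed sinking rather than the foot entering. I'll feel round along the row.

```bash
python3 - <<'E'
from h import *
c=np.array([0.4570,-0.0147]); z=readout.read_state()["tool_pos"][2]+.0002
sweep(c,z,[(0,.003),(0,-.003),(0,0),(.001,0),(-.001,0),(0,0)])
robot.servo_line([*c,.075],speed=.06); st("up")
E
```

```text
off 0,3 11.16 [457.53 -11.65  55.22] [ 1.77 -0.84  3.69] [-0.22 -0.11  0.06]
off 0,-3 11.61 [456.79 -17.87  55.17] [ 0.16 -0.58  3.76] [-0.12  0.01  0.03]
off 0,0 11.91 [456.95 -14.63  55.11] [ 0.34 -2.91  3.38] [-0.52  0.03  0.  ]
off 1,0 12.16 [457.48 -14.67  54.94] [-2.77 -0.92  6.17] [-0.15  0.56 -0.04]
off -1,0 12.41 [456.34 -14.58  55.24] [ 1.57 -0.77  3.82] [-0.02 -0.28  0.03]
off 0,0 12.66 [456.64 -14.62  54.98] [-2.76  1.13  5.13] [ 0.14  0.39 -0.  ]
up 13.14 [457.22 -14.74  75.36] [ 0.64 -0.25 -3.05] [0.08 0.01 0.05]
```

There was no drop anywhere in the sweep, so it does not fit. On to the middle bore.

```bash
python3 - <<'E'
from h import *
c=np.array([0.4514,-0.0820])
robot.servo_line([*c,.085],speed=.1)
touch(c,.032); robot.sleep(.2); s=st("settled"); z=s["tool_pos"][2]+.0002
sweep(c,z,[(0,.003),(0,-.003),(0,0)])
robot.servo_line([*c,.085],speed=.06); st("up")
E
```

```text
above 14.36 [451.01 -81.64  65.51] [-0.06  0.53 -2.19] [ 0.08 -0.01  0.05]
hit True
touch 14.96 [451.6  -82.07  58.81] [0.3  0.33 6.37] [-0.02  0.13  0.04]
settled 15.16 [451.55 -82.06  58.98] [0.43 0.94 5.59] [-0.02  0.1  -0.02]
off 0,3 15.46 [451.94 -78.98  59.28] [ 1.22 -1.03  3.19] [-0.16 -0.13 -0.  ]
off 0,-3 15.91 [451.1  -85.18  59.16] [-0.32  0.85  2.73] [-0.02  0.07 -0.02]
off 0,0 16.21 [451.43 -81.96  59.18] [-0.99 -1.6   3.22] [-0.47  0.09  0.05]
up 16.79 [451.45 -82.    85.2 ] [ 0.53  0.33 -2.74] [0.05 0.03 0.03]
```

The middle bore refused it too: foot underside at about 31 mm, with no drop. For the large bore I'll refine the centre from its circle in c5 (left 249, right 565, top 258, bottom 572).

```bash
cat >> m.py <<'E'
print("Lbore",[f(B,c,.036)[:2] for c in [(249,408),(565,418),(405,257),(397,572)]])
E
python3 m.py | tail -1
python3 - <<'E'
from h import *
im=capture("wrist"); cv2.imwrite("pics/w4.png",im[:,:,::-1]); st()
E
```

```text
Lbore [array([ 0.44770696, -0.12792673]), array([ 0.44597457, -0.1790916 ]), array([ 0.47247343, -0.15145988]), array([ 0.41938224, -0.15366816])]
 16.84 [451.3  -81.98  84.97] [ 0.9   0.14 -2.4 ] [ 0.05 -0.01  0.04]
```

View pics/w4.png

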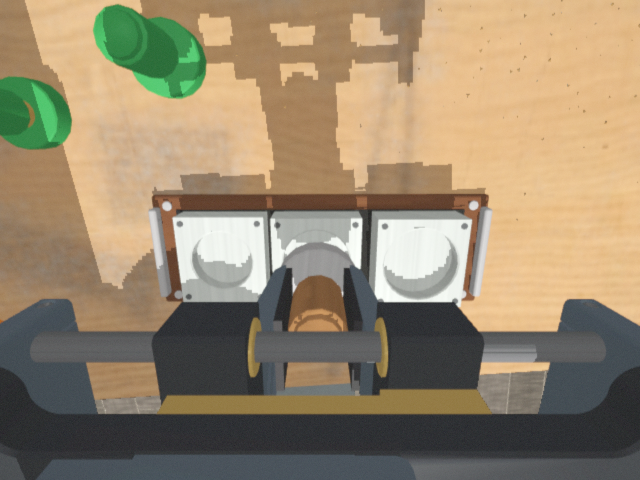

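The view shows the held tamper over the middle block and the large bore open at (420,262). The large bore centre is about (0.4462, -0.1535).

```bash
python3 - <<'E'
from h import *
c=np.array([0.4462,-0.1535])
robot.servo_line([*c,.085],speed=.1)
touch(c,.036); robot.sleep(.2); s=st("settled")
E
```

```text
above 18.04 [ 445.76 -153.01   69.46] [ 0.64 -0.19 -3.23] [ 0.03  0.02 -0.01]
hit False
touch 19.26 [ 446.2  -153.5    54.05] [-0.61  1.2  -2.32] [ 0.06 -0.07  0.06]
settled 19.46 [ 446.21 -153.5    54.05] [ 0.5   1.14 -2.34] [0.04 0.   0.03]
```

It entered the large bore with no resistance, 10 mm in so far. I'll take it to the floor gently.

```bash
python3 - <<'E'
from h import *
c=np.array([0.4462,-0.1535])
print(robot.servo_line([*c,.0485],speed=.012,guard=4)); s=st("floor"); robot.sleep(.2); s=st("settled")
robot.set_gripper(0.45); robot.sleep(.2); st("released")
im=capture("wrist"); cv2.imwrite("pics/w5.png",im[:,:,::-1])
E
```

```text
True
floor 19.8 [ 446.29 -153.57   50.93] [-0.18 -0.2   6.04] [-0.01  0.03  0.  ]
settled 20.0 [ 446.26 -153.57   51.02] [ 1.33 -1.17  4.69] [-0.11 -0.07 -0.01]
released 20.62 [ 445.79 -153.32   50.76] [-0.76  0.62  0.08] [0.05 0.03 0.04]
```

View pics/w5.png

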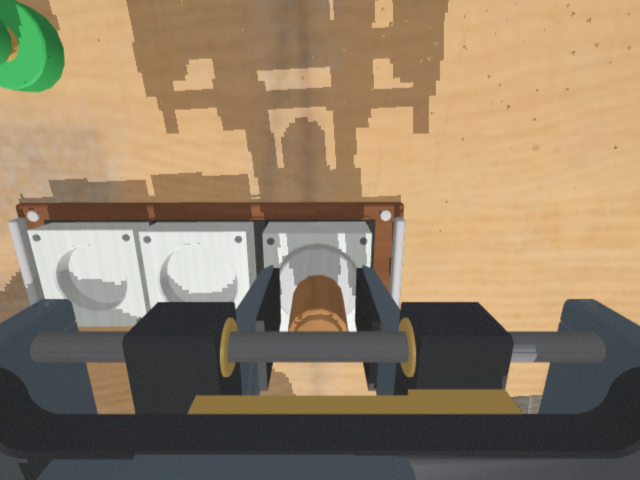

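The floor was met at foot z=23 mm (24 mm less 1 mm of bed sink). The fingers are open on both sides, so I lift and check.

```bash
python3 - <<'E'
from h import *
s=readout.read_state(); 
print(robot.servo_line([.4462,-.1535,.19],speed=.1,guard=8)); st("up")
im=capture("wrist"); cv2.imwrite("pics/w6.png",im[:,:,::-1]); np.save("pics/w6.npy",camera_params("wrist")["cam_to_world"])
crop(im,250,140,400,270,5,"pics/c7.png")
im=capture("scene"); cv2.imwrite("pics/s6.png",im[:,:,::-1])
E
```

```text
False
up 22.22 [ 445.9  -153.38  189.45] [0.37 0.58 0.24] [0.05 0.01 0.03]
```

View pics/w6.png

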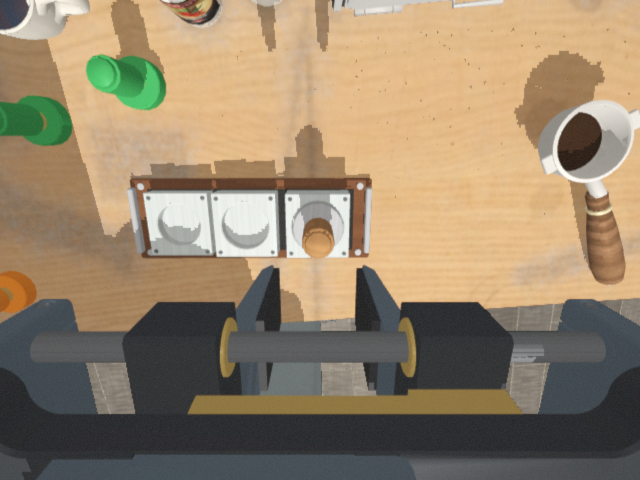

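View pics/c7.png

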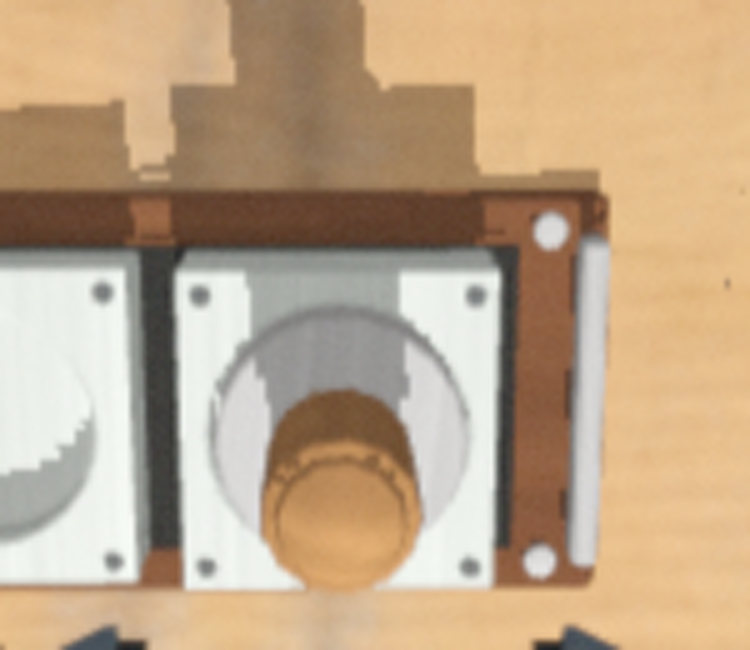

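View pics/s6.png

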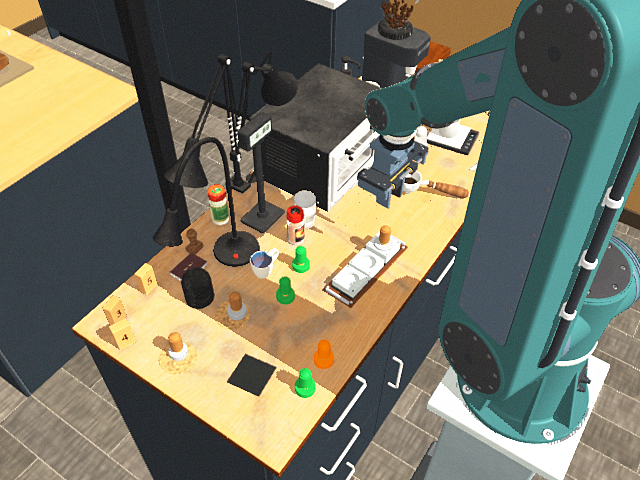

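The tamper stands upright and concentric in the large bore. Both spare tampers, the portafilter and the look-alikes are where they were, and the hand is about 120 mm clear.

```bash
python3 - <<'E'
from h import *
robot.sleep(.3); st("final"); robot.sign_off()
E
```

```text
final 22.62 [ 446.16 -153.48  189.91] [-0.09  0.31 -0.09] [ 0.05 -0.02  0.02]
the job is handed in; nothing more can be done
```

The tamper from the mat is home in the large bore, released, and the job was handed in at 22.6 s.

**Trials:** I set it down on the small bore and felt ±3 mm along the row (±1 mm across) at about 6–9 N, and it did not enter. The middle bore gave the same result, felt along the row only, at up to about 9 N. At the large bore it went in without resistance. It met the floor with the foot underside at 23 mm, about 13 mm below the block top, of which about 1 mm is bed sink. The highest contact force I read was about 9 N, well below the 25 N limit.

**Last checks:** The pictures show it upright and concentric in the bore, with the hand about 120 mm above it and no force on the tool. The spare tampers, portafilter and look-alikes are where they were; I did not measure the cup separately. In the first pictures the top and scene cameras disagreed by about 6 mm on the mat, so I positioned everything from the wrist camera instead. No check failed.

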